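# Change the clamp pads and reset the pad counter

## Robot

A 6-joint arm with a two-finger parallel gripper is mounted at the origin on the work surface; the furniture and walls round the work are solid. World frame = base frame: x ahead of the robot, y to its left, z up, the work surface at z = 0. Lengths are in m, angles in rad, forces in N, time in s.
With the tool pointing down it reaches from about 0.35 to 0.975 m from the base axis. Payload 4.9 kg.
Tool frame: the origin (TCP) lies at the very end of the fingers, on their centre line; the grasp point (between the pads) lies 19 mm behind it (pinch_z is the distance from the TCP to the grasp point, in m); z points along the fingers, y is the line along which they close (so a half turn about z gives the same grasp; the last joint's range is limited). The gripper opens to 85 mm and grips with 20 to 120 N. Pads are 22 mm wide; open, the fingers measure 114 mm over their backs; the gripper's body (76 mm by 85 mm) begins 54 mm behind the grasp point. The pads swing forward as they close: fully open they stand 13 mm farther back than shut.
Start: joints at [-1.301, 0.053, 1.613, -0, 1.476, -0.119], TCP at [0.237, -0.578, 0.231] pointing down, gripper open.
Joint ranges: [-3.01, 3.01], [-1.01, 2.22], [0.06, 2.58], [-1.02, 4.17], [0.09, 2.62], [-3.14, 3.14]. Speed limits (rad/s): [2.57, 2.57, 3.14, 3.14, 3.14, 3.14].

## Interface

Orientations are given as a unit quaternion [w, x, y, z].
In Python, from plant import * gives the robot as it stands. The module is installed in compiled form; this text tells all that it offers.
- The arm moves only by the tool play_rows, never from a script. Its arguments are lists of equal length, an entry for each row: "linear": the shift along the world's x, y, z in m, a list of three; "turn": the turn about the world's z in degrees. A call has 1 to 8 rows; each row shifts and turns the commanded pose from where the row before left it; what a row does not reach is not made up. A row lasts 1/8 s, in which the tool goes at most 62.5 mm and 10.7 degrees, less where a joint would pass 70% of its speed; a pose out of reach is approached as far as the arm can. A call is refused whole if a number of a shift passes 0.0625 or a number of a turn 10.7, either way. A call with a gripper value outside its range is refused whole. "hand" is the finger opening in m, from 0 to 0.0854, set as the call begins (left out, the last holds). The fingers move at their own pace and stop on an object; the grip force is fixed at half the most. Time passes only in rows, so rows that do not move let the fingers close. It gives the time, the measured TCP pose, the force, the opening and the grip force at its end, in the units of the state.
- state(): the state, without advancing time (a new reading comes with each control period).
- grab_frame(name): name is "scene" or "top" or "wrist"; returns the picture (480x640x3 uint8, red, green, blue); there is no depth.
- camera_info(name): a dict with "camera_matrix" (3x3 intrinsics, pixels), "origin" and "attitude" of the camera in the world; the wrist camera has in their place "mount" (4x4, takes a point from camera to tool coordinates, whose origin is the TCP and whose axes are the flange's). Camera axes: x right, y down, z forward; pixel columns grow to the right and rows downward; lengths in m; the calibration is good to about 2 mm. A picture is of the moment at which its call begins: read the wrist's pose just before it. camera_info takes no time and is no camera call.
- job_done(): hands the job in; it is judged then, once.
Trained networks look in the newest picture that a camera, given by its name, has taken for a name from the list of things; names that differ only in an ending like _2 or _b are one class to them, and where a whole thing is asked for, a point or a joint stands for the part that bears it (a point fixed in the world has none). Each returns a list of dicts, best first, with "p" (0 to 1); they miss things now and then, are a little off and sometimes report something else, mostly with a low value. They report only what shows in the picture. A call takes as long as a camera call.
- trace(camera, thing): "region" (480x640 bool, what is visible of it) and "location" ([column, row] in pixels, amid what is visible of it).
The state is a dict: "time": time; "joint_pos": joint angles; "joint_vel": joint speeds; "joint_efforts": joint torques, N m; "tool_pos": TCP position; "tool_rot": TCP orientation; "contact_force": force on the tool from outside, world axes, zero at the start; "ft_torque": the same for the moment, N m; "gripper_width": opening from 0.0 (shut) to 1.0 (fully open); "grasp_force": force on a finger pad.
Only numpy, scipy, OpenCV 4.12 (cv2) and the standard library are available. Lean on these libraries where they do the work, as an engineer would, in place of code of your own. Each camera call takes 0.05 s, during which the arm holds its last target. There are 200 camera calls.

## Task

Change the clamp pads: take every used, glue-stained pad out of the rack and put it in the waste bin, and lay one fresh pad from the spring-loaded dispenser flat in each of the rack's three nests, leaving the remaining pad in the dispenser. When all the pads have been changed, turn the counter's knob back to its zero stop. Leave the mug where it stands.

Things in the scene. Friction and masses are not known exactly. Their poses are not given: they have to be found in the camera images.
- fresh1_c (a point): fresh clamp pad: 76 x 50 x 16 mm (own x, y, z), 0.12 kg, green rubber faces on a pale plywood core; this point is its centre (8 mm above its underside), pad lying flat at the start in the dispenser. Both faces are alike
- fresh2_c (a point): fresh clamp pad: 76 x 50 x 16 mm (own x, y, z), 0.12 kg, green rubber faces on a pale plywood core; this point is its centre (8 mm above its underside), pad lying flat at the start in the dispenser. Both faces are alike
- fresh3_c (a point): fresh clamp pad: 76 x 50 x 16 mm (own x, y, z), 0.12 kg, green rubber faces on a pale plywood core; this point is its centre (8 mm above its underside), pad lying flat at the start in the dispenser. Both faces are alike
- fresh4_c (a point): fresh clamp pad: 76 x 50 x 16 mm (own x, y, z), 0.12 kg, green rubber faces on a pale plywood core; this point is its centre (8 mm above its underside), pad lying flat at the start in the dispenser. Both faces are alike
- used1_c (a point): used clamp pad: 76 x 50 x 16 mm (own x, y, z), 0.12 kg, dark grey faces with yellow dried glue; this point is its centre (8 mm above its underside). It starts lying in nest 1 of the rack if it is present
- used2_c (a point): used clamp pad: 76 x 50 x 16 mm (own x, y, z), 0.12 kg, dark grey faces with yellow dried glue; this point is its centre (8 mm above its underside). It starts lying in nest 2 of the rack if it is present
- used3_c (a point): used clamp pad: 76 x 50 x 16 mm (own x, y, z), 0.12 kg, dark grey faces with yellow dried glue; this point is its centre (8 mm above its underside). It starts lying in nest 3 of the rack if it is present
- pad_rack: fixed aluminium board 106 x 290 x 6 mm (own x, y, z) with three blue-rimmed nests in a row along its y axis, 95 mm apart (nest 1 at +y); origin at the centre of its underside, on the worktop
- nest1 (a point): middle of the floor of nest 1 of the rack, 6 mm above the worktop. It takes one pad lying flat, long side along this point's x axis: 84 mm (x) by 58 mm (y) inside; rim 5 mm thick, 8 mm high, open over the middle 56 mm of both long sides (+-y) for fingers. A seated pad's centre is 8 mm above this point
- nest2 (a point): middle of the floor of nest 2 of the rack, 6 mm above the worktop. It takes one pad lying flat, long side along this point's x axis: 84 mm (x) by 58 mm (y) inside; rim 5 mm thick, 8 mm high, open over the middle 56 mm of both long sides (+-y) for fingers. A seated pad's centre is 8 mm above this point
- nest3 (a point): middle of the floor of nest 3 of the rack, 6 mm above the worktop. It takes one pad lying flat, long side along this point's x axis: 84 mm (x) by 58 mm (y) inside; rim 5 mm thick, 8 mm high, open over the middle 56 mm of both long sides (+-y) for fingers. A seated pad's centre is 8 mm above this point
- shaft_top (a point): centre of the open top of the dispenser's shaft, 80 mm above the worktop: a fixed red upright shaft, 89 x 63 mm outside, 81 x 55 mm inside, long side along this point's x axis, on a 120 x 100 mm dark foot. The top pad of the stack in it stands about 12 mm proud of the shaft's rim: grip it above the rim, across its 50 mm width
- lift_plate: steel plate under the pads in the dispenser's shaft, sliding up and down on a soft spring (74 N/m; pressing on the stack sinks it). When the top pad is lifted away the next rises 16 mm into its place within about a second. Origin at the plate's underside
- bin: loose grey open waste bin, 140 x 120 x 60 mm (own x, y, z), walls 4 mm, 0.6 kg; origin at the centre of its underside
- counter_knob (a joint): angle of the counter's reset knob, rad: 0 at its zero stop (pointer bar at the red mark), growing clockwise seen from above up to 3.0; it turns stiffly (0.04 N m) and stays where it is left, so reset it anticlockwise seen from above
- counter_knob_grip (a point): point on the knob's upright axis at the height to grip, 95 mm above the worktop: a black bar 42 mm long, 14 mm thick and 32 mm high (7 mm of it above this point) on a 44 mm disc, white pointer line at its -x end; the point turns with the knob, its x axis along the bar. The knob sits on the counter, a fixed grey box 90 x 90 x 58 mm with a white dial and black marks
- mug: loose blue and white mug, a bystander, 78 x 112 x 92 mm; origin under its middle

How it is judged:
By the outcome, as a careful person would: the job done as asked, in the order asked, and still so for the second after the job is handed in, with the robot touching nothing.
Of used1, used2, used3 only 2 to 3 are there at a start; the rules pass over those that are not, and their reading is None.
At some moment in a run one of bin may be knocked a few centimetres aside while the robot is not near it.
Once in a run the grip may slacken for a moment while it holds something.
It also fails if it takes over 192 s, if anything falls off the work surface, if the arm or the gripper's body presses on something with over 40 N, if the wrist force passes 120 N, or if a joint passes its speed limit or range.

## Working session

There is one attempt and no reset: what is moved stays moved. The work goes in short steps, Python scripts to look and compute and a tool call to move; the robot and the scene stay as the last step left them, time stands still between calls to the robot, and variables do not carry over. Pictures are saved under pics/ and viewed, at most 14 in all, crops included, and the job is handed in when it is done.

Besides the shell and the picture viewer there is one more tool, called as name([rows], argument=value, ...), one row to a line, values as JSON. play_rows: Moves the arm, as the interface text tells. Its arguments: {"type":"object","properties":{"linear":{"type":"array","items":{"type":"array","items":{"type":"number"}}},"turn":{"type":"array","items":{"type":"number"}},"hand":{"type":"number"}},"required":["linear","turn"]}

```bash
mkdir -p pics
python3 - <<'E'
from plant import *
import cv2
s=state(); print({k:(v if not hasattr(v,'tolist') else v.tolist()) for k,v in s.items()})
for n in ("top","scene"):
    im=grab_frame(n); cv2.imwrite(f"pics/{n}0.png",im[:,:,::-1])
    print(n,camera_info(n))
print(camera_info("wrist"))
E
```

```text
{'time': 0.0, 'joint_pos': [-1.3009687044330833, 0.053367364236326514, 1.6142765842486733, -2.1023383009957553e-05, 1.476027156077238, -0.11899834450856268], 'joint_vel': [-0.000503408600417999, 0.00015492572164225554, 1.9728686380982187e-05, 0.0010578256494489621, -0.0010315798806543874, -0.0009788922698979428], 'joint_efforts': [0.0007389952406811062, -39.36905264854431, -37.01723098754883, 4.928608518639521e-05, 0.007076193869579583, -4.458780438199028e-06], 'tool_pos': [0.23676733061200933, -0.5777428451699085, 0.23006692364556242], 'tool_rot': [-0.001035483119156972, 0.9811605205374508, 0.19319149266976401, -8.873227560290662e-05], 'contact_force': [-0.17595437730315064, -0.9506927487586747, -0.19829405607201742], 'ft_torque': [-0.03144574479947491, 0.019550445845388103, 0.06981324029132942], 'grasp_force': 0.0, 'gripper_width': 0.9978340616493038}
top {'camera_matrix': array([[570.99164735,   0.        , 332.82423108],
       [  0.        , 570.99164735, 238.53480813],
       [  0.        ,   0.        ,   1.        ]]), 'origin': array([ 0.27829429, -0.16481433,  1.24579789]),
[... 207 characters left out ...]
[  0.        ,   0.        ,   1.        ]]), 'origin': array([-0.16489513, -0.84045163,  0.74187676]), 'attitude': array([-0.4257305 ,  0.82402984, -0.32961425,  0.17630318])}
{'camera_matrix': array([[345.80964094,   0.        , 316.73806489],
       [  0.        , 345.80964094, 240.21845645],
       [  0.        ,   0.        ,   1.        ]]), 'mount': array([[-8.61979456e-04, -9.45172362e-01, -3.26570763e-01,
         8.54858921e-02],
       [ 9.99999599e-01, -7.35862127e-04, -5.09728930e-04,
        -2.67043736e-04],
       [ 2.41470640e-04, -3.26571072e-01,  9.45172617e-01,
        -1.43169522e-01],
       [ 0.00000000e+00,  0.00000000e+00,  0.00000000e+00,
         1.00000000e+00]])}
```

View pics/top0.png

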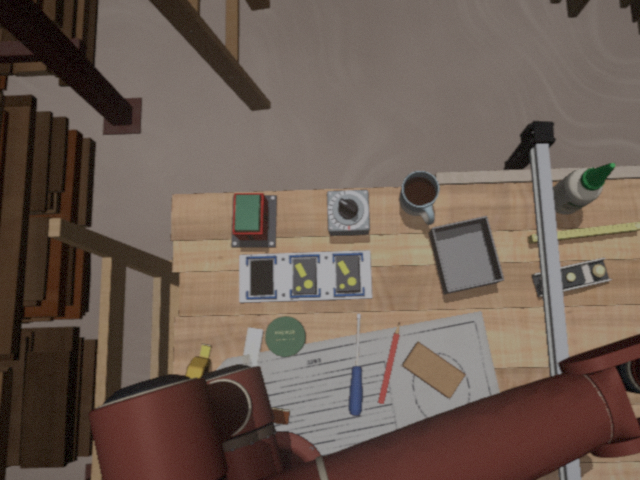

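View pics/scene0.png

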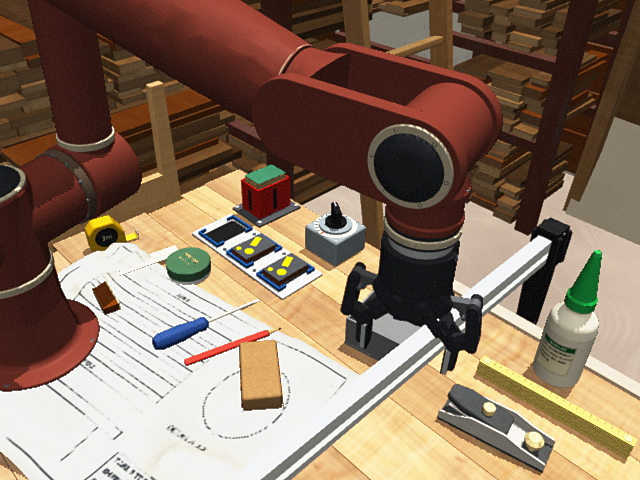

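```bash
cat > h.py <<'E'
from plant import *
import numpy as np, cv2
from scipy.spatial.transform import Rotation as R
def q2R(q): return R.from_quat([q[1],q[2],q[3],q[0]]).as_matrix()
def pose(cam):
    c=camera_info(cam)
    if cam=="wrist":
        s=state(); M=c["mount"]; T=q2R(s["tool_rot"])
        return c["camera_matrix"],T@M[:3,:3],np.array(s["tool_pos"])+T@M[:3,3]
    return c["camera_matrix"],q2R(c["attitude"]),np.array(c["origin"])
def at(P,px,z):
    K,Rm,o=P; px=np.atleast_2d(np.asarray(px,float))
    d=np.c_[px,np.ones(len(px))]@np.linalg.inv(K).T@Rm.T
    return o+d*((z-o[2])/d[:,2])[:,None]
def proj(P,X):
    K,Rm,o=P; c=(np.atleast_2d(X)-o)@Rm@K.T
    return c[:,:2]/c[:,2:]
def rect(P,reg,z):
    """centre, sizes, angle(deg) of long side, of region mapped on plane z"""
    ys,xs=np.nonzero(reg); pts=at(P,np.c_[xs,ys],z)[:,:2].astype(np.float32)
    (c,s,a)=cv2.minAreaRect(pts*1000)
    if s[0]<s[1]: s=s[::-1]; a+=90
    a=(a+90)%180-90
    return np.round(np.array(c)/1000,4),np.round(s,1),round(a,1),len(xs)
def tcp():
    s=state(); T=q2R(s["tool_rot"]); 
    return np.round(s["tool_pos"],4), round(np.degrees(np.arctan2(T[1,1],T[0,1])),1), round(s["time"],2)
E
python3 - <<'E'
from h import *
P=pose("top"); grab_frame("top")
for n,z in (("used1_c",.022),("fresh1_c",.092),("pad_rack",.01),("bin",.06),("counter_knob",.1),("mug",.09),("lift_plate",.08)):
    for r in trace("top",n):
        if r["p"]>.2: print(n,round(r["p"],2),r["location"],*rect(P,r["region"],z))
print(tcp())
E
```

```text
pad_rack 0.56 [289.0, 275.7] [ 0.4269 -0.0621] [289.3 109.9] -89.8 4982
bin 0.95 [468.4, 255.0] [ 0.4577 -0.4014] [144.1 131.6] 10.7 4201
counter_knob 0.72 [346.6, 208.1] [ 0.5543 -0.1596] [42.4 39.2] -1.8 340
counter_knob 0.44 [258.8, 228.4] [0.5203 0.0241] [24.1  9.2] -29.1 13
mug 0.75 [419.4, 195.3] [ 0.5778 -0.3065] [111.8  79.6] -12.7 1606
lift_plate 0.27 [346.6, 210.1] [ 0.5591 -0.1595] [43.1 39.9] -1.8 350
(array([ 0.2369, -0.5783,  0.2313]), np.float64(-67.7), 0.5)
```

Run:
```python
from h import *
T=pose("top");S=pose("scene")
print(proj(T,state()["tool_pos"]),proj(S,state()["tool_pos"]))
def tri(a,b):
    A=at(T,a,0)[0]-T[2]; B=at(S,b,0)[0]-S[2]
    st=np.linalg.lstsq(np.c_[A,-B],S[2]-T[2],rcond=None)[0]
    p,q=T[2]+st[0]*A,S[2]+st[1]*B
    return np.round((p+q)/2,3),round(np.linalg.norm(p-q),3)
print("rail block top",tri((540,124),(553,222)), "knob top",tri((346,204),(336,205)))
# rail: top-view centreline at rows 150 & 440 as planes; intersect scene ray
n=np.cross(at(T,(541,150),0)[0]-T[2],at(T,(571,450),0)[0]-T[2])
for px in ((540,245),(450,325),(350,405)):
    d=at(S,px,0)[0]-S[2]; print(px,np.round(S[2]+d*(n@(T[2]-S[2]))/(n@d),3))
im=grab_frame("top"); c=im[185:310,220:510]; cv2.imwrite("pics/topc.png",cv2.resize(c[:,:,::-1],None,fx=2.75,fy=2.75,interpolation=cv2.INTER_CUBIC))
for n,z in (("used2_c",.022),("nest1",.014),("fresh2_c",.092),("shaft_top",.08)):
    for cam in("top",):
      for r in trace(cam,n): print(n,round(r["p"],2),r["location"],*rect(T,r["region"],z))
```

```text
[[596.77289029 362.74504485]] [[402.46633744 363.81179303]]
rail block top (array([ 0.685, -0.534,  0.195]), np.float64(0.001)) knob top (array([ 0.564, -0.158,  0.105]), np.float64(0.005))
(540, 245) [ 0.645 -0.539  0.171]
(450, 325) [ 0.394 -0.543  0.163]
(350, 405) [ 0.192 -0.543  0.166]
nest1 0.69 [284.9, 275.2] [ 0.4275 -0.0615] [290.8 107.6] -89.6 4846
```

View pics/topc.png

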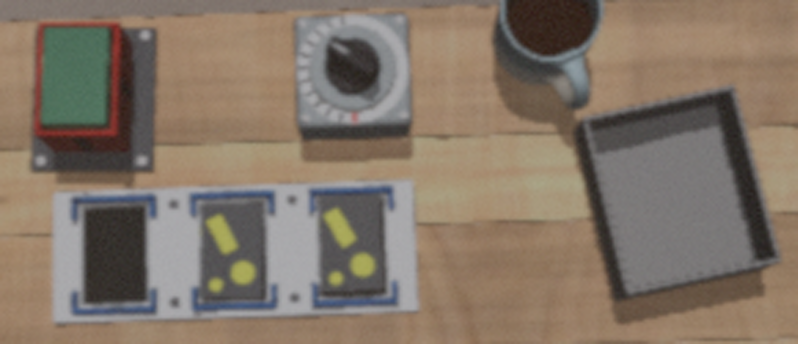

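play_rows([
  [0.02,0.05,0.01],
  [0.02,0.055,0],
  [0.02,0.055,0],
  [0.02,0.055,0],
  [0.02,0.055,0],
  [0.02,0.055,0],
  [0.02,0.055,0],
  [0.02,0.055,0],
], turn=[-2.8,-2.8,-2.8,-2.8,-2.8,-2.8,-2.8,-2.7])

```text
time: 1.75
tool_pos: [0.3973, -0.1416, 0.2417]
tool_rot: [0.0, 1.0, -0.001, 0.001]
contact_force: [0.4, -0.3, 0.2]
gripper_width: 0.999
grasp_force: 0.0
```

play_rows([
  [0.02,0.04,-0.01],
  [0.02,0.04,-0.01],
  [0,0,0],
  [0,0,0],
], turn=[0,0,0,0])

```text
time: 2.25
tool_pos: [0.4369, -0.0636, 0.2215]
tool_rot: [0.0, 1.0, -0.0, 0.0]
contact_force: [0.1, 0.2, 0.1]
gripper_width: 0.999
grasp_force: 0.0
```

Run:
```python
from h import *
print(tcp()); P=pose("wrist"); im=grab_frame("wrist"); cv2.imwrite("pics/w1.png",im[:,:,::-1])
for n,z in (("used1_c",.022),("fresh1_c",.092),("pad_rack",.008),("counter_knob",.1),("bin",.06),("shaft_top",.08),("counter_knob_grip",.1)):
    for r in trace("wrist",n):
        if r["p"]>.2: print(n,round(r["p"],2),r["location"],*rect(P,r["region"],z))
```

```text
(array([ 0.4369, -0.0636,  0.2215]), np.float64(-90.0), 2.25)
pad_rack 0.84 [277.5, 203.4] [ 0.4314 -0.0609] [287.5 106.7] 89.9 18344
counter_knob 0.81 [445.5, 66.4] [ 0.5566 -0.1522] [44.4 39.5] 46.3 3212
bin 0.93 [615.1, 197.1] [ 0.4497 -0.3259] [152.9  52.4] 16.9 8034
shaft_top 0.88 [221.4, 84.0] [0.5526 0.0345] [99.1 94.5] -1.6 8472
counter_knob_grip 0.72 [274.3, 204.3] [ 0.4543 -0.0615] [213.4  78.5] -89.8 18861
counter_knob_grip 0.66 [446.7, 63.5] [ 0.5569 -0.1521] [44.5 39.6] 45.4 3216
```

View pics/w1.png

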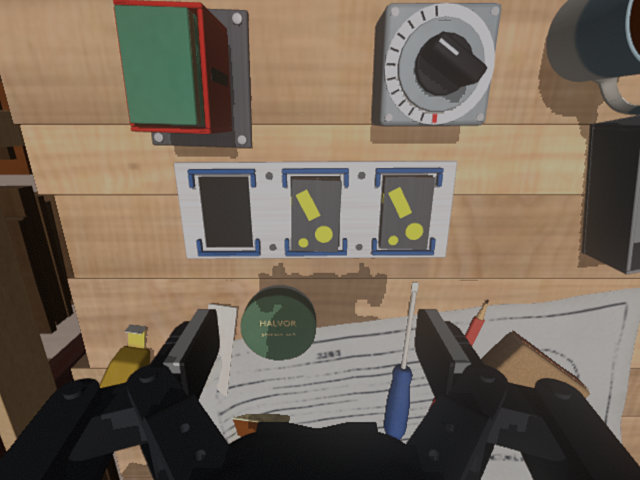

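Run:
```python
from h import *
im=cv2.imread("pics/w1.png"); P=pose("wrist")
cv2.imwrite("pics/w1c.png",cv2.resize(im[155:265,170:460],None,fx=2.75,fy=2.75,interpolation=cv2.INTER_CUBIC))
hsv=cv2.cvtColor(im,cv2.COLOR_BGR2HSV)
def big(m,box):
    k=np.zeros(m.shape,np.uint8); x0,y0,x1,y1=box; k[y0:y1,x0:x1]=m[y0:y1,x0:x1]
    n,l,s,c=cv2.connectedComponentsWithStats(cv2.morphologyEx(k,cv2.MORPH_CLOSE,np.ones((3,3))))
    return l==1+np.argmax(s[1:,4])
dark=((hsv[:,:,2]<130)&(hsv[:,:,1]<80)).astype(np.uint8)
yel=((hsv[:,:,0]>20)&(hsv[:,:,0]<40)&(hsv[:,:,1]>130)).astype(np.uint8)
green=((hsv[:,:,0]>60)&(hsv[:,:,0]<90)&(hsv[:,:,1]>60)).astype(np.uint8)
for nme,box in(("n1",(190,168,262,258)),("n2",(283,168,350,258)),("n3",(375,168,442,258))):
    b=big(dark|yel,box); print(nme,*rect(P,b,.022),rect(P,b,.006)[:2])
print("fresh",*rect(P,big(green,(100,0,215,140)),.092))
# knob white pointer line ends (picked by eye) 
bl=((hsv[:,:,2]<70)).astype(np.uint8); kb=big(bl,(410,25,490,110)); print("knob",*rect(P,kb,.102))
A=at(P,[(440,38),(457,54),(485,68)],.102); print(np.round(A,4))
K=[(434,118)]; print("red mark",np.round(at(P,K,.06),3))
```

```text
n1 [0.4301 0.0292] [90.5 60.5] 4.8 3679 (array([0.4258, 0.0335]), array([94.7, 63.3]))
n2 [ 0.4327 -0.0617] [81.9 63.9] -0.1 4005 (array([ 0.4285, -0.0617]), array([85.8, 66.9]))
n3 [ 0.4354 -0.1529] [86.2 65. ] 0.4 4197 (array([ 0.4314, -0.1571]), array([90.2, 68.1]))
fresh [0.558  0.0499] [75.3 49.1] -1.7 8098
knob [ 0.5562 -0.1521] [43.4 39. ] 45.6 3037
[[ 0.5742 -0.1458  0.102 ]
 [ 0.5647 -0.1584  0.102 ]
 [ 0.556  -0.1787  0.102 ]]
red mark [[ 0.524 -0.161  0.06 ]]
```

View pics/w1c.png

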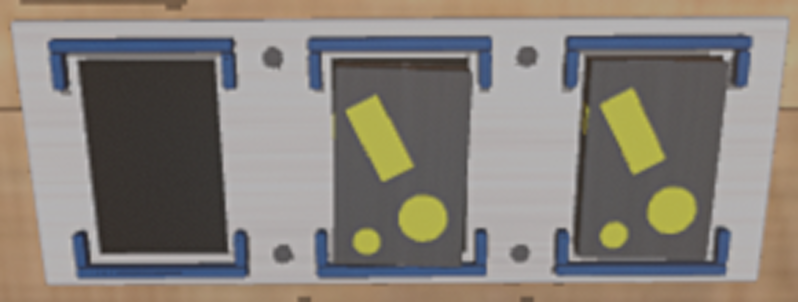

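Run:
```python
from h import *
P=pose("wrist")
print(at(P,[(315.8,215.7),(406.7,213.2)],.022).round(4)); print(at(P,[(225.6,212)],.006).round(4))
c=lambda x,y:(170+x/2.75,155+y/2.75)
# nest rim outer corners, z=.014
for q in([(50,40),(233,40),(246,272),(75,272)],[(310,40),(490,40),(486,272),(317,272)],[(567,38),(749,38),(727,272),(556,272)]):
    w=at(P,[c(*p) for p in q],.014); print(w.mean(0).round(4),np.round(w[0]-w[3],3),np.round(w[1]-w[2],3))
print("rack corners",at(P,[c(*p) for p in[(12,20),(787,17),(755,280),(47,283)]],.006).round(4))
```

```text
[[ 0.4303 -0.0621  0.022 ]
 [ 0.4327 -0.1549  0.022 ]]
[[0.4303 0.0342 0.006 ]]
[0.4308 0.0328 0.014 ] [ 0.091 -0.001  0.   ] [ 0.091 -0.     0.   ]
[ 0.4306 -0.062   0.014 ] [ 0.091 -0.     0.   ] [0.091 0.001 0.   ]
[ 0.4307 -0.1564  0.014 ] [0.091 0.001 0.   ] [0.091 0.002 0.   ]
rack corners [[ 0.4826  0.0818  0.006 ]
 [ 0.4829 -0.205   0.006 ]
 [ 0.3783 -0.2055  0.006 ]
 [ 0.3777  0.0819  0.006 ]]
```

play_rows([
  [-0.0065,0.0015,-0.05],
  [0,0,-0.055],
  [0,0,-0.05],
  [0,0,-0.04],
  [0,0,-0.02],
  [0,0,0],
  [0,0,0],
], turn=[0,0,0,0,0,0,0])

```text
time: 3.52
tool_pos: [0.4313, -0.0622, 0.0074]
tool_rot: [0.0, 1.0, -0.0, 0.001]
contact_force: [1.3, -0.6, -0.5]
gripper_width: 1.001
grasp_force: 0.0
```

play_rows([
  [0,0,0],
  [0,0,0],
  [0,0,0],
  [0,0,0],
  [0,0,0],
  [0,0,0],
], turn=[0,0,0,0,0,0], hand=0.03)

```text
time: 4.28
tool_pos: [0.4318, -0.0623, 0.0079]
tool_rot: [0.0, 1.0, -0.0, 0.001]
contact_force: [-0.7, 0.0, 5.8]
gripper_width: 0.566
grasp_force: 62.4
```

play_rows([
  [0,0,0.03],
  [0,0,0.05],
  [0,-0.04,0.05],
  [0,-0.05,0.02],
  [0.005,-0.05,0],
  [0.005,-0.05,0],
  [0.005,-0.04,0],
  [0,-0.03,0],
], turn=[0,0,0,0,0,0,0,0])

```text
time: 5.28
tool_pos: [0.4451, -0.3224, 0.1547]
tool_rot: [-0.0, 1.0, -0.001, -0.0]
contact_force: [0.2, 0.3, -1.7]
gripper_width: 0.568
grasp_force: 62.4
```

Run:
```python
from h import *
print(tcp(),state()["gripper_width"],state()["grasp_force"]); P=pose("wrist"); im=grab_frame("wrist"); a=im.copy()
T=pose("top"); print(at(T,[(220+x/2.75,185+y/2.75) for x,y in((580,122),(733,88),(775,260),(622,297))],.06).round(4).tolist())
b=grab_frame("top")
for cam,Q in(("wrist",P),("top",T)):
  for r in trace(cam,"bin"): print(cam,round(r["p"],2),r["location"],*rect(Q,r["region"],.06))
cv2.imwrite("pics/b1.png",np.hstack([cv2.resize(a,(400,300)),cv2.resize(b,(400,300))])[:,:,::-1])
```

```text
(array([ 0.4451, -0.3224,  0.1547]), np.float64(-90.1), 5.28) 0.5679639421432008 62.38852500915527
[[0.5118, -0.3337, 0.06], [0.5347, -0.4516, 0.06], [0.4018, -0.4733, 0.06], [0.3772, -0.3576, 0.06]]
top 0.79 [482.4, 279.2] [ 0.4141 -0.4092] [130.1  61.3] -85.4 901
```

View pics/b1.png

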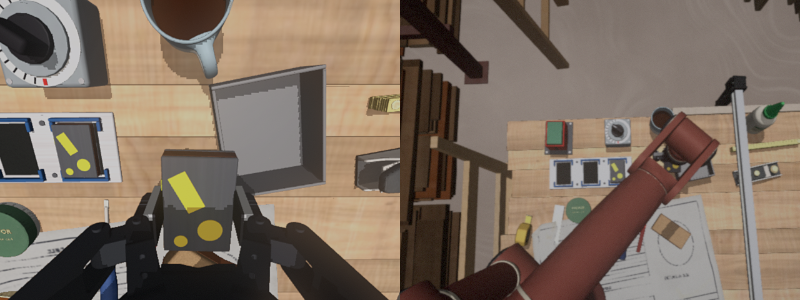

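Run:
```python
from h import *
P=pose("wrist"); print(at(P,[(337.6,136),(521.6,104),(520,304)],.06).round(4))
```

```text
[[ 0.5207 -0.3336  0.06  ]
 [ 0.5401 -0.4509  0.06  ]
 [ 0.3955 -0.4773  0.06  ]]
```

play_rows([
  [0.006,-0.04,0],
  [0.007,-0.043,0],
  [0,0,-0.03],
  [0,0,-0.05],
  [0,0,-0.04],
  [0,0,-0.01],
  [0,0,0],
  [0,0,0],
], turn=[5,5,0,0,0,0,0,0])

```text
time: 6.48
tool_pos: [0.4598, -0.405, 0.0277]
tool_rot: [0.002, 0.996, 0.087, 0.001]
contact_force: [0.3, -0.3, -1.8]
gripper_width: 0.569
grasp_force: 62.4
```

play_rows([
  [0,0,0],
  [0,0,0],
  [0,0,0.005],
  [0,0,0.03],
  [0,0,0.05],
  [0,0.03,0.05],
  [0,0.05,0.03],
  [-0.005,0.05,0],
], turn=[0,0,0,0,0,0,-5,-5], hand=0.065)

```text
time: 7.48
tool_pos: [0.4551, -0.2742, 0.1949]
tool_rot: [0.002, 1.0, -0.002, 0.003]
contact_force: [0.0, 0.7, -0.3]
gripper_width: 0.761
grasp_force: 0.0
```

play_rows([
  [-0.007,0.04,0],
  [-0.007,0.04,0],
  [-0.008,0.039,-0.03],
  [0,0,-0.05],
  [0,0,-0.05],
  [0,0,-0.04],
  [0,0,-0.019],
  [0,0,0],
], turn=[0,0,0,0,0,0,0,0], hand=0.085)

```text
time: 8.48
tool_pos: [0.4301, -0.1542, -0.0002]
tool_rot: [-0.001, 1.0, -0.0, -0.002]
contact_force: [0.9, -0.5, 0.4]
gripper_width: 0.999
grasp_force: 0.0
```

play_rows([
  [0,0,0],
  [0,0,0],
  [0,0,0],
  [0,0,0],
  [0,0,0],
], turn=[0,0,0,0,0], hand=0.03)

```text
time: 9.1
tool_pos: [0.4333, -0.1559, 0.0034]
tool_rot: [0.001, 1.0, -0.0, 0.002]
contact_force: [-0.6, -0.3, 6.9]
gripper_width: 0.57
grasp_force: 67.2
```

play_rows([
  [0,0,0.03],
  [0,0,0.05],
  [0,-0.04,0.05],
  [0.005,-0.06,0.02],
  [0.005,-0.06,0],
  [0.005,-0.04,0],
  [0,0,0],
], turn=[0,0,0,0,0,0,0])

```text
time: 9.98
tool_pos: [0.4461, -0.3554, 0.1499]
tool_rot: [0.0, 1.0, -0.002, 0.0]
contact_force: [0.5, 1.0, -1.5]
gripper_width: 0.568
grasp_force: 62.8
```

Run:
```python
from h import *
print(tcp()); P=pose("wrist"); a=grab_frame("wrist"); 
for r in trace("wrist","bin"): print(round(r["p"],2),r["location"],*rect(P,r["region"],.06))
# predicted rim corners for known pose
c=np.array([.458,-.4055]); u=np.array([np.cos(.181),np.sin(.181)]); v=np.array([-u[1],u[0]])
X=[[*(c+i*.07*u+j*.06*v),.06] for i,j in((1,1),(1,-1),(-1,-1),(-1,1))]
p=proj(P,X); print(p.round()); cv2.polylines(a,[p.astype(np.int32)],True,(255,0,0),1)
cv2.imwrite("pics/b2.png",a[:,:,::-1])
```

```text
(array([ 0.4461, -0.3554,  0.1499]), np.float64(-90.2), 9.97)
0.59 [419.7, 192.5] [ 0.4623 -0.4065] [142.6 120.8] 10.5 23323
[[285. 146.]
 [470. 110.]
 [478. 303.]
 [323. 328.]]
```

View pics/b2.png

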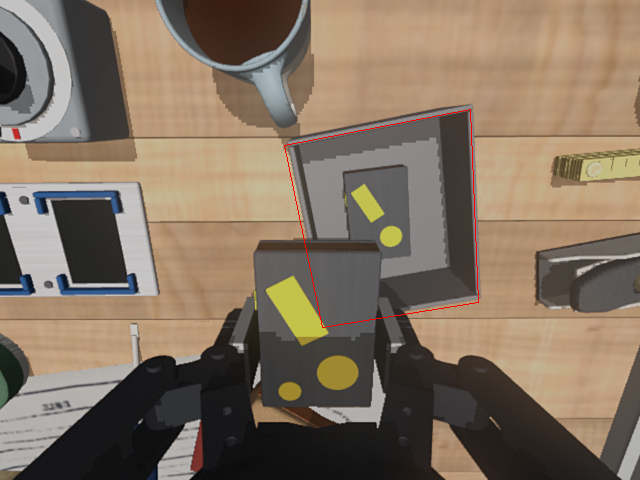

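play_rows([
  [0.007,-0.025,0],
  [0.008,-0.026,0],
  [0,0,-0.03],
  [0,0,-0.05],
  [0,0,-0.03],
  [0,0,-0.01],
  [0,0,0],
  [0,0,0],
], turn=[5,5,0,0,0,0,0,0])

```text
time: 11.08
tool_pos: [0.4625, -0.4048, 0.0318]
tool_rot: [0.001, 0.996, 0.087, 0.001]
contact_force: [0.2, -1.4, -0.3]
gripper_width: 0.575
grasp_force: 41.0
```

play_rows([
  [0,0,0],
  [0,0,0],
  [0,0,0.005],
  [0,0,0.04],
  [0,0.01,0.05],
  [0,0.05,0.05],
  [0.01,0.055,0.03],
  [0.015,0.055,0],
], turn=[0,0,0,0,0,0,-5,-5], hand=0.065)

```text
time: 12.08
tool_pos: [0.4879, -0.2406, 0.2031]
tool_rot: [0.002, 1.0, -0.002, 0.003]
contact_force: [0.6, 0.4, -0.3]
gripper_width: 0.759
grasp_force: 0.0
```

play_rows([
  [0.007,0.045,0.01],
  [0.007,0.05,0],
  [0.007,0.05,0],
  [0.007,0.05,0],
  [0.007,0.05,0],
  [0.006,0.045,0],
  [0,0,0],
  [0,0,0],
], turn=[0,0,0,0,0,0,0,0], hand=0.07)

```text
time: 13.08
tool_pos: [0.5272, 0.0491, 0.2086]
tool_rot: [0.0, 1.0, -0.0, 0.0]
contact_force: [-0.3, -0.5, 0.4]
gripper_width: 0.821
grasp_force: 0.0
```

```bash
cat >> h.py <<'E'
def fresh(z=.092):
    P=pose("wrist"); im=grab_frame("wrist"); hsv=cv2.cvtColor(im,cv2.COLOR_RGB2HSV)
    m=cv2.inRange(hsv,(60,60,30),(90,255,255)); n,l,s,c=cv2.connectedComponentsWithStats(m)
    for i in np.argsort(-s[1:,4])[:3]+1:
        if s[i,4]>600: print(c[i].round(),*rect(P,l==i,z))
    return im
E
python3 - <<'E'
from h import *
print(tcp()); im=fresh(); cv2.imwrite("pics/d1.png",im[:,:,::-1])
E
```

```text
(array([0.5272, 0.0491, 0.2086]), np.float64(-90.0), 13.07)
[315. 193.] [0.5581 0.0509] [74.9 49.3] -1.8 6318
```

View pics/d1.png

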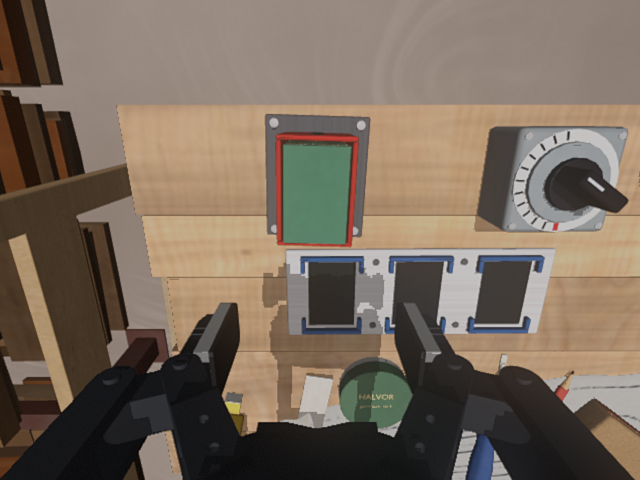

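play_rows([
  [0.015,0.001,-0.02],
  [0.016,0.0005,-0.04],
  [0,0,-0.04],
  [0,0,-0.02],
  [0,0,-0.0085],
  [0,0,0],
  [0,0,0],
  [0,0,0],
], turn=[-0.9,-0.9,0,0,0,0,0,0])

```text
time: 14.12
tool_pos: [0.5592, 0.0509, 0.0814]
tool_rot: [0.0, 1.0, -0.016, 0.001]
contact_force: [0.4, 0.2, -0.3]
gripper_width: 0.815
grasp_force: 0.0
```

play_rows([
  [0,0,0],
  [0,0,0],
  [0,0,0],
  [0,0,0],
  [0,0,0],
], turn=[0,0,0,0,0], hand=0.03)

```text
time: 14.75
tool_pos: [0.5583, 0.0508, 0.0799]
tool_rot: [-0.0, 1.0, -0.016, 0.0]
contact_force: [0.5, -1.3, -0.5]
gripper_width: 0.562
grasp_force: 64.5
```

play_rows([
  [0,0,0.02],
  [0,0,0.04],
  [0,0,0.04],
  [-0.03,-0.004,0],
  [-0.045,-0.007,0],
  [-0.04,-0.006,0],
  [-0.0125,-0.001,0],
  [0,0,0],
], turn=[0,0,0,0.6,0.6,0.6,0,0])

```text
time: 15.75
tool_pos: [0.4308, 0.0328, 0.1808]
tool_rot: [0.0, 1.0, -0.0, 0.001]
contact_force: [0.8, -0.3, -1.4]
gripper_width: 0.561
grasp_force: 64.4
```

Run:
```python
from h import *
t=tcp(); print(t); fresh(t[0][2]+.012)
```

```text
(array([0.4308, 0.0328, 0.1808]), np.float64(-90.0), 15.75)
[317. 317.] [0.4315 0.0324] [74.4 51. ] -0.1 16474
[288.  56.] [0.5358 0.0434] [35.3 28. ] -1.7 9471
```

play_rows([
  [0,0,-0.04],
  [0,0,-0.05],
  [0,0,-0.04],
  [0,0,-0.025],
  [0,0,-0.01],
  [0,0,-0.0045],
  [0,0,0],
  [0,0,0],
], turn=[0,0,0,0,0,0,0,0])

```text
time: 16.8
tool_pos: [0.432, 0.0328, 0.0115]
tool_rot: [0.0, 1.0, -0.0, 0.001]
contact_force: [-0.1, 0.5, -1.7]
gripper_width: 0.565
grasp_force: 64.4
```

play_rows([
  [0,0,0],
  [0,0,0],
  [0,0,0],
  [0,0,0.03],
  [0.005,0,0.05],
  [0.03,0.005,0.06],
  [0.045,0.006,0.05],
  [0.045,0.006,0],
], turn=[0,0,0,0,0,0,-0.9,-0.9], hand=0.07)

```text
time: 17.8
tool_pos: [0.5546, 0.0491, 0.1988]
tool_rot: [0.0, 1.0, -0.016, 0.005]
contact_force: [-0.3, -1.3, -0.1]
gripper_width: 0.82
grasp_force: 0.0
```

Run:
```python
from h import *
t=tcp(); print(t); fresh(.092); fresh(.022)
```

```text
(array([0.5546, 0.0491, 0.1988]), np.float64(-91.9), 17.8)
[315. 233.] [0.5584 0.051 ] [74.3 49.5] -1.7 6101
[336. 327.] [0.4762 0.0368] [58.8 37.5] 0.3 2759
[316. 237.] [0.5349 0.052 ] [95.8 63.5] -1.7 6221
[337. 331.] [0.4311 0.0339] [75.4 48.2] 0.3 2784
```

play_rows([
  [0.0025,0.001,-0.04],
  [0,0,-0.045],
  [0,0,-0.025],
  [0,0,-0.011],
  [0,0,0],
  [0,0,0],
  [0,0,0],
], turn=[0,0,0,0,0,0,0])

```text
time: 18.77
tool_pos: [0.5537, 0.05, 0.073]
tool_rot: [0.0, 1.0, -0.016, 0.001]
contact_force: [-0.3, -0.4, 1.0]
gripper_width: 0.817
grasp_force: 0.0
```

play_rows([
  [0,0,0],
  [0,0,0],
  [0,0,0],
  [0,0,0],
  [0,0,0],
], turn=[0,0,0,0,0], hand=0.03)

```text
time: 19.4
tool_pos: [0.5536, 0.0502, 0.0738]
tool_rot: [-0.0, 1.0, -0.016, 0.001]
contact_force: [-3.8, -0.5, 8.2]
gripper_width: 0.691
grasp_force: 62.3
```

play_rows([
  [0,0,0.02],
  [0,0,0.04],
  [0,0,0.04],
  [-0.025,-0.025,0],
  [-0.04,-0.035,0],
  [-0.04,-0.035,0],
  [-0.0225,-0.018,0],
  [0,0,0],
], turn=[0,0,0,0.6,0.6,0.7,0,0])

```text
time: 20.4
tool_pos: [0.4244, -0.0638, 0.1721]
tool_rot: [0.0, 1.0, -0.001, 0.001]
contact_force: [0.4, 0.7, -1.6]
gripper_width: 0.566
grasp_force: 64.9
```

Run:
```python
from h import *
t=tcp(); print(t); fresh(t[0][2]+.012)
```

```text
(array([ 0.4244, -0.0638,  0.1721]), np.float64(-90.1), 20.4)
[316. 302.] [ 0.4321 -0.0611] [74.7 52.7] -0.1 17327
[119.  50.] [0.5315 0.0039] [31.5 29.1] -1.7 8892
[207. 214.] [ 0.4744 -0.0198] [33.6 22.3] -0.1 4702
```

Run:
```python
from h import *
t=tcp(); print(t); im=fresh(t[0][2]+.016); cv2.imwrite("pics/g2.png",im[:,:,::-1])
```

```text
(array([ 0.4252, -0.0633,  0.1723]), np.float64(-90.0), 20.45)
[316. 302.] [ 0.4353 -0.0606] [72.3 51.1] -0.1 17362
[120.  51.] [0.5313 0.002 ] [31.  28.2] -1.8 8984
[207. 215.] [ 0.4758 -0.0208] [32.6 21.5] -0.1 4689
```

View pics/g2.png

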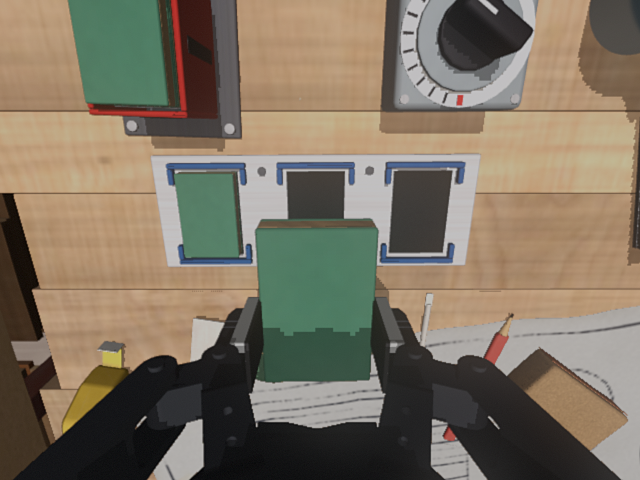

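Run:
```python
from h import *
im=cv2.imread("pics/g2.png"); hsv=cv2.cvtColor(im,cv2.COLOR_BGR2HSV)
m=cv2.inRange(hsv,(60,60,30),(90,255,255)); m[:,:250]=0; m[:212]=0; m[:,385:]=0
n,l,s,c=cv2.connectedComponentsWithStats(m); m=(l==1+np.argmax(s[1:,4])).astype(np.uint8)
cn=max(cv2.findContours(m,0,2)[0],key=cv2.contourArea); q=cv2.minAreaRect(cn)
h=cv2.convexHull(cn); ap=cv2.approxPolyDP(h,8,True)[:,0].astype(float); print(ap.tolist())
for y in (225,235,245,255,265,280,350,360,370): 
    xs=np.nonzero(m[y])[0]; print(y,xs.min(),xs.max(),end=" | ")
# order TL,TR,BR,BL -> tool frame x fwd, y: image right = tool +y
c0=ap.mean(0); o={ (p[0]>c0[0],p[1]>c0[1]):p for p in ap}
img=np.array([o[(0,0)],o[(1,0)],o[(1,1)],o[(0,1)]])
obj=np.array([[.038,-.025,0],[.038,.025,0],[-.038,.025,0],[-.038,-.025,0]])
ci=camera_info("wrist"); ok,rv,tv=cv2.solvePnP(obj,img,ci["camera_matrix"],None)
M=ci["mount"]; Rt=M[:3,:3]@cv2.Rodrigues(rv)[0]; print("\ncentre in tool",(M[:3,:3]@tv[:,0]+M[:3,3]).round(4)); print(Rt.round(3))
```

```text
[[376.0, 228.0], [368.0, 379.0], [256.0, 377.0], [256.0, 230.0]]Traceback (most recent call last):
  File "<stdin>", line 8, in <module>
    return umr_minimum(a, axis, None, out, keepdims, initial, where)
ValueError: zero-size array to reduction operation minimum which has no identity
```

Run:
```python
from h import *
im=cv2.imread("pics/g2.png"); hsv=cv2.cvtColor(im,cv2.COLOR_BGR2HSV)
m=cv2.inRange(hsv,(60,60,30),(90,255,255)); m[:,:250]=0; m[:212]=0; m[:,385:]=0
pts=[]
for y in (235,245,255,265,275,285,350,360,370,378):
    xs=np.nonzero(m[y])[0]; print(y,xs.min(),xs.max(),end=" | "); pts.append((y,xs.min(),xs.max()))
p=np.array(pts[:6]+pts[7:]); R_=np.polyfit(p[:,0],p[:,2]+.5,1); 
a=np.array([q for q in pts if q[0]<290 or q[0]>365]); L_=np.polyfit(a[:,0],a[:,1]-.5,1)
col=np.nonzero(m[:,316])[0]; t,b=col.min()-.5,col.max()+.5
img=np.array([[np.polyval(L_,t),t],[np.polyval(R_,t),t],[np.polyval(R_,b),b],[np.polyval(L_,b),b]]); print("\n",img.round(1).tolist())
obj=np.array([[.038,-.025,0],[.038,.025,0],[-.038,.025,0],[-.038,-.025,0]])
ci=camera_info("wrist"); ok,rv,tv=cv2.solvePnP(obj,img,ci["camera_matrix"],None)
M=ci["mount"]; Rt=M[:3,:3]@cv2.Rodrigues(rv)[0]; print("centre in tool",(M[:3,:3]@tv[:,0]+M[:3,3]).round(4)); print(Rt.round(3))
```

```text
235 256 377 | 245 257 376 | 255 257 376 | 265 258 375 | 275 259 375 | 285 259 374 | 350 263 371 | 360 263 369 | 370 258 369 | 378 258 368 | 
 [[256.7, 218.5], [378.5, 218.5], [368.5, 380.5], [258.0, 380.5]]
centre in tool [ 0.0098 -0.0012 -0.0103]
[[ 0.996 -0.028 -0.088]
 [ 0.024  0.999 -0.04 ]
 [ 0.089  0.038  0.995]]
```

Run:
```python
from h import *
obj=np.array([[.038,-.025,0],[.038,.025,0],[-.038,.025,0],[-.038,-.025,0]])
for t in (219,229):
    f=lambda y:[316.7-(60.8-(y-229)*.059)*1, 316.7+(60.8-(y-229)*.059)]
    a,b=f(t),f(380.5); img=np.array([[a[0],t],[a[1],t],[b[1],380.5],[b[0],380.5]])
    ci=camera_info("wrist"); ok,rv,tv=cv2.solvePnP(obj,img,ci["camera_matrix"],None)
    M=ci["mount"]; Rt=M[:3,:3]@cv2.Rodrigues(rv)[0]; print("centre in tool",(M[:3,:3]@tv[:,0]+M[:3,3]).round(4)); print(Rt[:,0].round(3))
```

```text
centre in tool [ 0.0092 -0.0008 -0.0094]
[0.997 0.001 0.08 ]
centre in tool [ 0.0052 -0.0008 -0.0076]
[1.    0.001 0.01 ]
```

play_rows([
  [0,0.001,-0.04],
  [0,0,-0.04],
  [0,0,-0.035],
  [0,0,-0.025],
  [0,0,-0.013],
  [0,0,0],
  [0,0,0],
], turn=[0,0,0,0,0,0,0])

```text
time: 21.38
tool_pos: [0.4265, -0.0621, 0.0196]
tool_rot: [0.0, 1.0, 0.001, 0.001]
contact_force: [0.5, 0.3, -0.4]
gripper_width: 0.56
grasp_force: 64.9
```

play_rows([
  [-0.0005,0,-0.003],
  [0,0,-0.001],
  [0,0,-0.001],
  [0,0,0],
], turn=[0,0,0,0])

```text
time: 21.88
tool_pos: [0.4247, -0.062, 0.0134]
tool_rot: [-0.0, 1.0, 0.001, -0.0]
contact_force: [0.2, 0.1, -2.1]
gripper_width: 0.559
grasp_force: 64.9
```

Run:
```python
from h import *
t=tcp(); print(t,state()["contact_force"]); im=grab_frame("scene"); cv2.imwrite("pics/s2.png",cv2.resize(im[170:310,180:360],None,fx=4,fy=4,interpolation=cv2.INTER_CUBIC)[:,:,::-1])
```

```text
(array([ 0.4247, -0.062 ,  0.0134]), np.float64(-89.9), 21.88) [ 0.16412754  0.1085498  -2.11616277]
```

View pics/s2.png

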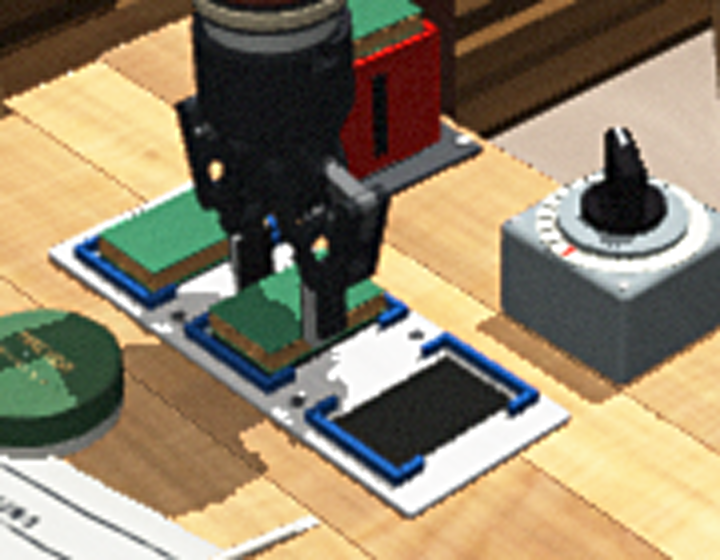

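play_rows([
  [0.0005,0,-0.001],
  [0,0,-0.001],
  [0,0,0],
], turn=[0,0,0])

```text
time: 22.3
tool_pos: [0.4253, -0.062, 0.0116]
tool_rot: [-0.0, 1.0, 0.001, -0.0]
contact_force: [-0.7, 0.2, 1.8]
gripper_width: 0.56
grasp_force: 65.1
```

play_rows([
  [0,0,0],
  [0,0,0],
  [0,0,0],
  [0,0,0.03],
  [0,0,0.05],
  [0.02,0.013,0.05],
  [0.035,0.03,0.03],
  [0.035,0.03,0.01],
], turn=[0,0,0,0,0,0,-0.9,-0.9], hand=0.07)

```text
time: 23.3
tool_pos: [0.5178, 0.0116, 0.1849]
tool_rot: [0.0, 1.0, -0.016, 0.003]
contact_force: [0.0, 0.4, 0.6]
gripper_width: 0.819
grasp_force: 0.0
```

play_rows([
  [0.03,0.025,0],
  [0.013,0.015,0],
  [0,0,0],
  [0,0,0],
], turn=[0,0,0,0])

```text
time: 23.8
tool_pos: [0.5573, 0.0505, 0.1809]
tool_rot: [0.0, 1.0, -0.015, -0.001]
contact_force: [-0.5, 0.8, 0.5]
gripper_width: 0.818
grasp_force: 0.0
```

Run:
```python
from h import *
t=tcp(); print(t); fresh(.092); fresh(.022)
```

```text
(array([0.5573, 0.0505, 0.1809]), np.float64(-91.8), 23.8)
[317. 243.] [0.558 0.051] [75.1 49.6] -1.8 6922
[338. 337.] [0.4802 0.0373] [58.1 37.1] 0.3 2966
[442. 316.] [ 0.489  -0.0382] [42.  31.3] 0.4 903
[317. 243.] [0.5324 0.0517] [97.8 64.5] -1.8 6922
[338. 337.] [0.4312 0.0338] [75.7 48.4] 0.4 2968
[442. 316.] [ 0.4427 -0.0645] [54.6 40.7] 0.2 899
```

play_rows([
  [0.0005,0.0005,-0.035],
  [0,0,-0.035],
  [0,0,-0.02],
  [0,0,-0.009],
  [0,0,0],
  [0,0,0],
  [0,0,0],
], turn=[0,0,0,0,0,0,0])

```text
time: 24.78
tool_pos: [0.5596, 0.0516, 0.0837]
tool_rot: [0.0, 1.0, -0.015, 0.001]
contact_force: [0.1, -0.9, -0.8]
gripper_width: 0.818
grasp_force: 0.0
```

play_rows([
  [-0.001,-0.0005,-0.003],
  [0,0,0],
  [0,0,0],
], turn=[0,0,0])

```text
time: 25.15
tool_pos: [0.5576, 0.0511, 0.0793]
tool_rot: [0.0, 1.0, -0.015, -0.0]
contact_force: [0.5, -0.2, -0.1]
gripper_width: 0.818
grasp_force: 0.0
```

play_rows([
  [0,0,0],
  [0,0,0],
  [0,0,0],
  [0,0,0],
  [0,0,0],
], turn=[0,0,0,0,0], hand=0.03)

```text
time: 25.78
tool_pos: [0.5577, 0.051, 0.0794]
tool_rot: [0.0, 1.0, -0.015, 0.0]
contact_force: [-0.5, -0.2, 0.7]
gripper_width: 0.563
grasp_force: 64.3
```

play_rows([
  [0,0,0.02],
  [0,0,0.04],
  [0,0,0.04],
  [-0.03,-0.045,0],
  [-0.03,-0.05,0],
  [-0.03,-0.05,0],
  [-0.025,-0.04,0],
  [-0.012,-0.0225,0],
], turn=[0,0,0,0.6,0.6,0.6,0,0])

```text
time: 26.78
tool_pos: [0.4297, -0.1581, 0.1808]
tool_rot: [0.001, 1.0, -0.0, 0.001]
contact_force: [-0.1, 0.4, -1.0]
gripper_width: 0.564
grasp_force: 64.3
```

play_rows([
  [0,0,0],
  [0,0,0],
], turn=[0,0])

```text
time: 27.02
tool_pos: [0.4311, -0.1561, 0.1801]
tool_rot: [-0.0, 1.0, 0.001, 0.001]
contact_force: [-0.3, -0.0, -0.9]
gripper_width: 0.561
grasp_force: 64.3
```

Run:
```python
from h import *
t=tcp(); print(t); im=fresh(t[0][2]+.0125); cv2.imwrite("pics/g3.png",im[:,:,::-1])
```

```text
(array([ 0.4311, -0.1561,  0.1801]), np.float64(-89.9), 27.02)
[317. 317.] [ 0.432  -0.1552] [75.2 49.2] 0.0 16788
[108. 218.] [ 0.4795 -0.0734] [32.9 21.6] -0.0 4429
[212. 217.] [ 0.4798 -0.1143] [32.5 21.5] 0.2 4348
```

Pad 3 is held squarely. Lower it.

play_rows([
  [0,0,-0.04],
  [0,0,-0.045],
  [0,0,-0.04],
  [0,0,-0.025],
  [0,0,-0.014],
  [0,0,0],
  [0,0,0],
], turn=[0,0,0,0,0,0,0])

```text
time: 27.95
tool_pos: [0.4319, -0.1568, 0.0167]
tool_rot: [0.001, 1.0, 0.001, 0.001]
contact_force: [-0.7, -0.1, -0.9]
gripper_width: 0.567
grasp_force: 64.3
```

play_rows([
  [-0.0005,0,-0.003],
  [0,0,-0.002],
  [0,0,0],
  [0,0,0],
], turn=[0,0,0,0])

```text
time: 28.45
tool_pos: [0.4302, -0.1565, 0.0105]
tool_rot: [0.0, 1.0, 0.001, 0.0]
contact_force: [-0.4, -0.2, -1.5]
gripper_width: 0.566
grasp_force: 64.3
```

play_rows([
  [0,0,0],
  [0,0,0],
  [0,0,0],
  [0,0,0.03],
  [0,0,0.05],
  [0.01,0,0.05],
  [0.02,0.002,0.05],
  [0.01,0,0.02],
], turn=[0,0,0,0,0,0,0,0], hand=0.07)

```text
time: 29.45
tool_pos: [0.4724, -0.1551, 0.2148]
tool_rot: [0.001, 1.0, 0.001, 0.003]
contact_force: [-0.4, -0.0, -0.3]
gripper_width: 0.818
grasp_force: 0.0
```

play_rows([
  [0,0,0],
  [0,0,0],
], turn=[0,0])

```text
time: 29.7
tool_pos: [0.4692, -0.1541, 0.2086]
tool_rot: [-0.001, 1.0, 0.001, -0.001]
contact_force: [-0.2, 0.3, -0.1]
gripper_width: 0.822
grasp_force: 0.0
```

Run:
```python
from h import *
t=tcp(); print(t); P=pose("wrist"); im=fresh(.022); cv2.imwrite("pics/k1.png",im[:,:,::-1])
for n in("counter_knob","bin"):
  for r in trace("wrist",n): print(n,round(r["p"],2),r["location"],*rect(P,r["region"],.1 if n[0]=="c" else .06))
grab_frame("top")
for r in trace("top","bin"): print(round(r["p"],2),r["location"],*rect(pose("top"),r["region"],.06))
```

```text
(array([ 0.4692, -0.1541,  0.2086]), np.float64(-89.9), 29.7)
[ 32. 115.] [0.5589 0.1052] [96.1 63.2] -1.8 7144
[226. 246.] [ 0.4318 -0.061 ] [74.8 49.7] 0.0 3360
[134. 247.] [0.4317 0.0334] [74.8 49.8] 0.0 3339
counter_knob 0.86 [326.2, 109.0] [ 0.562  -0.1597] [39.5 39. ] 18.3 2882
bin 0.71 [546.0, 215.3] [ 0.4749 -0.3773] [152.7 115.3] 14.5 14853
bin 0.51 [583.5, 203.9] [ 0.4845 -0.3835] [73.4 54.3] 12.0 5151
0.6 [476.8, 243.7] [ 0.4717 -0.404 ] [148.5 134.2] 12.6 3388
```

View pics/k1.png

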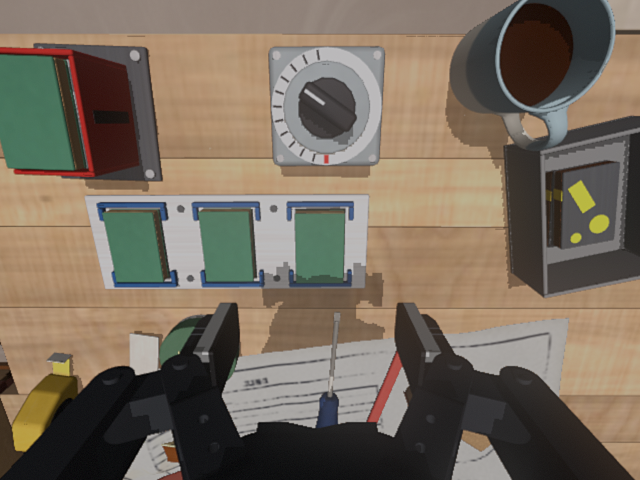

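Run:
```python
from h import *
P=pose("wrist"); im=cv2.imread("pics/k1.png")
c=im[75:175,265:390]; cv2.imwrite("pics/k1c.png",cv2.resize(c,None,fx=6,fy=6,interpolation=cv2.INTER_CUBIC))
print(at(P,[(271,47),(383,47),(380,165),(274,165)],.058).round(4), at(P,[(326,160)],.059).round(4))
```

```text
[[ 0.6069 -0.1187  0.058 ]
 [ 0.6069 -0.2031  0.058 ]
 [ 0.5194 -0.2061  0.058 ]
 [ 0.5194 -0.1174  0.058 ]] [[ 0.5236 -0.1609  0.059 ]]
```

View pics/k1c.png

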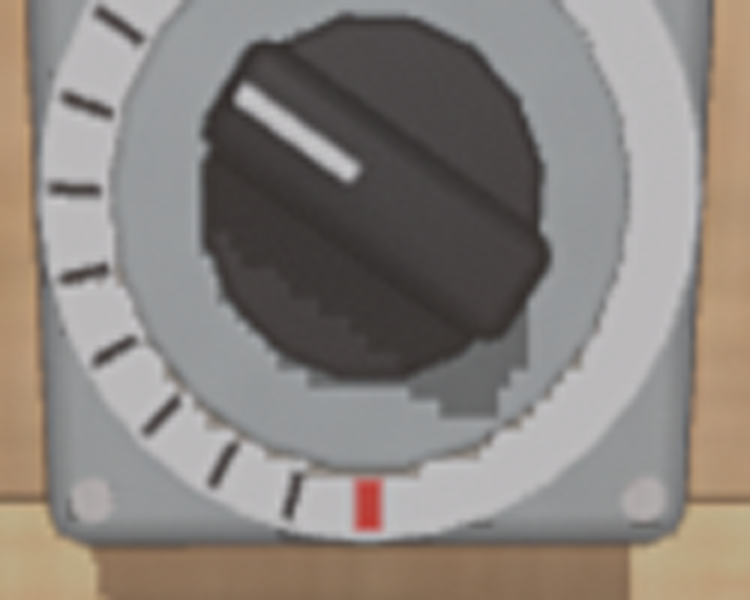

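Run:
```python
from h import *
P=pose("wrist"); a=at(P,[(305,90),(351.7,124.2),(265+238/6,75+92/6),(265+355/6,75+175/6)],.102); print(a.round(4),a[:2].mean(0))
for p,q in((0,1),(2,3)): d=a[p]-a[q]; print(np.degrees(np.arctan2(d[1],d[0])),np.hypot(*d[:2]))
```

```text
[[ 0.5738 -0.1454  0.102 ]
 [ 0.5522 -0.1772  0.102 ]
 [ 0.5736 -0.1452  0.102 ]
 [ 0.565  -0.1582  0.102 ]] [ 0.56301472 -0.1613074   0.102     ]
55.8468994184097 0.03839786452795543
56.681851410527436 0.015598268813708563
```

play_rows([
  [0.02,-0.002,0],
  [0.02,-0.002,0],
  [0.02,-0.002,0],
  [0.02,-0.001,0],
  [0.014,0,0],
  [0,0,0],
  [0,0,0],
], turn=[10,10,10,10,10,5,0], hand=0.045)

```text
time: 30.82
tool_pos: [0.564, -0.1614, 0.2097]
tool_rot: [-0.0, 0.887, 0.462, -0.0]
contact_force: [-1.0, 0.6, 0.8]
gripper_width: 0.527
grasp_force: 0.0
```

play_rows([
  [-0.001,0,-0.035],
  [0,0,-0.04],
  [0,0,-0.03],
  [0,0,-0.015],
  [0,0,-0.007],
  [0,0,0],
  [0,0,0],
], turn=[1,0,0,0,0,0,0])

```text
time: 31.7
tool_pos: [0.5642, -0.1619, 0.085]
tool_rot: [0.001, 0.883, 0.47, 0.001]
contact_force: [0.0, 0.5, 0.5]
gripper_width: 0.529
grasp_force: 0.0
```

play_rows([
  [0,0,0],
  [0,0,0],
  [0,0,0],
  [0,0,0],
  [0,0,0],
], turn=[0,0,0,0,0], hand=0.0)

```text
time: 32.33
tool_pos: [0.5627, -0.1609, 0.0845]
tool_rot: [-0.001, 0.883, 0.47, -0.001]
contact_force: [-5.6, 3.4, 6.6]
gripper_width: 0.143
grasp_force: 60.5
```

play_rows([
  [0,0,0],
  [0,0,0],
  [0,0,0],
  [0,0,0],
  [0,0,0],
  [0,0,0],
  [0,0,0],
  [0,0,0],
], turn=[5,8,8,8,8,8,8,5])

```text
time: 33.33
tool_pos: [0.5622, -0.1608, 0.0845]
tool_rot: [-0.002, 0.543, 0.84, -0.0]
contact_force: [-7.9, 3.1, 7.1]
gripper_width: 0.15
grasp_force: 60.7
```

Run:
```python
from h import *
s=state(); print(tcp(),s["contact_force"],s["ft_torque"],s["gripper_width"],s["grasp_force"])
```

```text
(array([ 0.5622, -0.1608,  0.0845]), np.float64(24.3), 33.33) [-7.88928117  3.10265588  7.12132338] [ 0.55558478  1.05460111 -0.08999318] 0.14980272573438858 60.70244908332825
```

play_rows([
  [0,0,0],
  [0,0,0],
  [0,0,0],
  [0,0,0],
  [0,0,0],
  [0,0,0],
  [0,0,0],
  [0,0,0],
], turn=[8,8,8,8,8,8,8,4])

```text
time: 34.33
tool_pos: [0.5618, -0.1612, 0.0845]
tool_rot: [-0.002, 0.05, 0.999, 0.0]
contact_force: [-8.0, 1.3, 8.4]
gripper_width: 0.147
grasp_force: 60.8
```

play_rows([
  [0,0,0],
  [0,0,0],
  [0,0,0],
], turn=[2,1,0])

```text
time: 34.7
tool_pos: [0.5618, -0.1612, 0.0845]
tool_rot: [-0.002, 0.025, 1.0, 0.0]
contact_force: [-7.9, 2.6, 8.6]
gripper_width: 0.148
grasp_force: 60.8
```

Run:
```python
from h import *
s=state(); print(tcp(),s["contact_force"],s["ft_torque"],s["gripper_width"],s["grasp_force"])
```

```text
(array([ 0.5618, -0.1612,  0.0845]), np.float64(87.1), 34.7) [-7.90569518  2.58400112  8.6432462 ] [0.39127304 1.30424625 0.0530783 ] 0.14766511375007146 60.77564299106598
```

play_rows([
  [0,0,0],
  [0,0,0],
  [0,0,0],
  [0,0,0],
], turn=[1.5,1.5,0,0])

```text
time: 35.2
tool_pos: [0.5618, -0.1612, 0.0844]
tool_rot: [-0.002, -0.001, 1.0, 0.0]
contact_force: [-8.1, 1.9, 8.5]
gripper_width: 0.147
grasp_force: 60.8
```

Run:
```python
from h import *
s=state(); print(tcp(),s["contact_force"],s["ft_torque"],s["gripper_width"],s["grasp_force"])
```

```text
(array([ 0.5618, -0.1612,  0.0844]), np.float64(90.1), 35.2) [-8.07328028  1.87292624  8.45186709] [0.42979601 1.38309546 0.03744951] 0.14676237100509212 60.772165060043335
```

play_rows([
  [0,0,0],
  [0,0,0],
  [0,0,0],
  [0,0,0],
], turn=[1.5,1.5,0,0])

```text
time: 35.7
tool_pos: [0.5618, -0.1612, 0.0844]
tool_rot: [-0.002, -0.025, 1.0, 0.001]
contact_force: [-8.5, 2.1, 8.0]
gripper_width: 0.147
grasp_force: 66.9
```

Run:
```python
from h import *
s=state(); print(tcp(),s["contact_force"],s["ft_torque"],s["gripper_width"],s["grasp_force"])
```

```text
(array([ 0.5618, -0.1612,  0.0844]), np.float64(92.8), 35.7) [-8.45131575  2.11402484  8.04460916] [ 0.32719106  1.40851219 -1.29850952] 0.14657747793121623 66.92157973127905
```

play_rows([
  [0,0,0],
  [0,0,0],
  [0,0,0],
  [0,0,0.02],
  [0,0,0.04],
  [-0.01,0,0.05],
  [-0.02,0,0.03],
  [-0.02,0,0],
], turn=[0,0,0,0,0,0,0,0], hand=0.045)

```text
time: 36.7
tool_pos: [0.5149, -0.1624, 0.2294]
tool_rot: [0.004, -0.027, 1.0, -0.002]
contact_force: [-0.4, -0.3, 0.2]
gripper_width: 0.525
grasp_force: 0.0
```

Run:
```python
from h import *
print(tcp()); w=grab_frame("wrist"); t=grab_frame("top")
for r in trace("top","bin")[:1]: print(rect(pose("top"),r["region"],.06))
cv2.imwrite("pics/f.png",np.hstack([cv2.resize(w,(400,480)),cv2.resize(t[170:320,220:520],(400,480))])[:,:,::-1])
```

```text
(array([ 0.5149, -0.1624,  0.2294]), np.float64(93.1), 36.7)
(array([ 0.4729, -0.4036]), array([143.7, 130.2]), 13.5, 3139)
```

View pics/f.png

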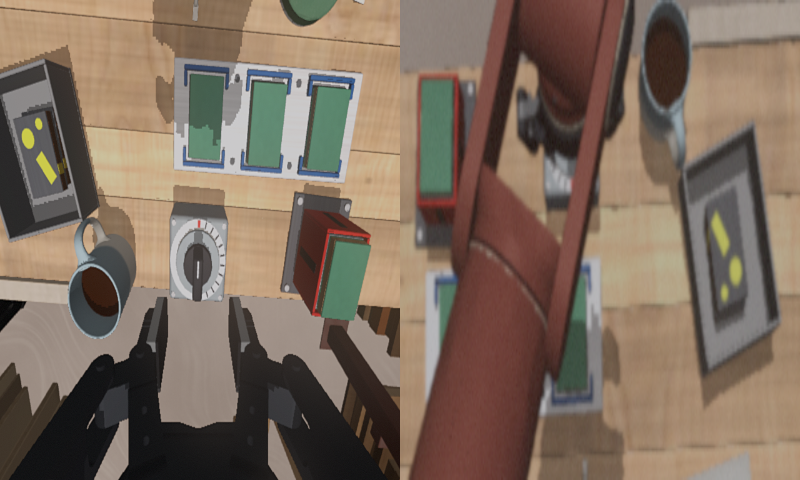

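Run:
```python
from h import *
w=grab_frame("wrist"); cv2.imwrite("pics/f2.png",cv2.resize(w[190:310,260:380],(600,600),interpolation=cv2.INTER_CUBIC)[:,:,::-1])
```

```text
(no output)
```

View pics/f2.png

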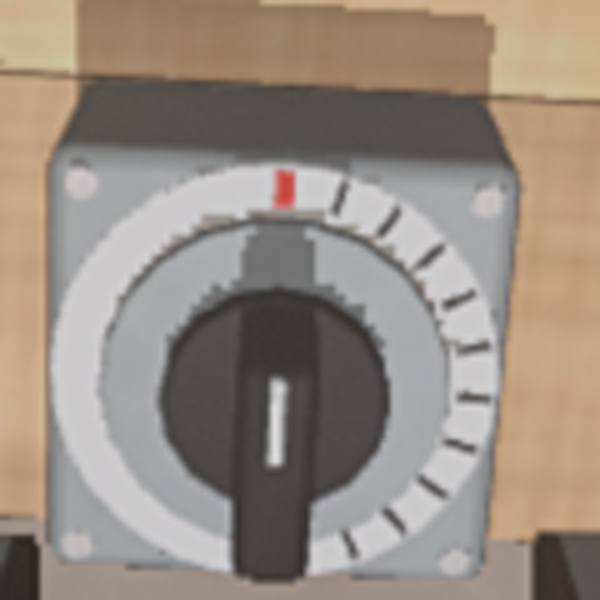

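```bash
python3 -c "
from plant import *
print(job_done())"
```

```text
the job is handed in; nothing more can be done
None
```

I handed the job in: both used pads (nest 1 was empty) are in the bin, a fresh pad lies flat in each nest, the fourth pad is still in the dispenser, the knob is back at its zero stop, and I did not touch the mug.

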